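# Put the short sockets back into the organiser tray

## Robot

A 6-joint arm with a two-finger parallel gripper is mounted at the origin on a cart in front of the work surface, level with it; the furniture and walls round the work are solid. World frame = base frame: x ahead of the robot, y to its left, z up, the work surface at z = 0. Lengths are in m, angles in rad, forces in N, time in s.
With the tool pointing down it reaches from about 0.4 to 0.825 m from the base axis. Payload 7 kg.
Tool frame: the origin (TCP) lies midway between the tips of the shut fingers; the grasp point (between the pads) lies 19 mm behind it; y points along the fingers, x is the direction in which the jaws open and shut, and the axes are right-handed (so a half turn about y gives the same grasp; the last joint's range is limited). The gripper opens to 85 mm and grips with 20 to 120 N. Pads are 22 mm wide; open, the fingers measure 114 mm over their backs; the gripper's body (76 mm by 85 mm) begins 54 mm behind the grasp point. The pads swing forward as they close: fully open they stand 13 mm farther back than shut.
Start: joints at [1.408, 0.359, 0.012, 0, -1.224, -0.288], TCP at [0.294, 0.608, 0.231] pointing down, gripper open.
Joint ranges: [-3.07, 3.07], [-1.43, 2.12], [-1.02, 1.25], [-3.03, 1.67], [-3.05, -0], [-3.03, 3.03]. Speed limits (rad/s): [2.39, 2.39, 3.01, 3.14, 3.14, 3.14].

## Interface

Orientations are given as a rotation vector (axis times angle).
In Python, from workcell import env gives the robot as it stands.
- The arm moves only by the tool step_arm, never from a script. Its argument "series" is text: rows parted by semicolons, each of 7 numbers parted by spaces: the shift along the world's x, y, z in mm, then the turn, a rotation vector about the world's x, y, z in degrees, then the finger opening in mm, from 0 to 85.4. A call has exactly 10 rows; each row is the pose to reach, as a shift and turn from the pose commanded when the call began; what a row does not reach only later rows make up. A row lasts 1/10 s, in which the tool goes at most 50 mm and 8.59 degrees, less where a joint would pass 70% of its speed; a pose out of reach is approached as far as the arm can. A call with a gripper value outside its range is refused whole. The fingers move at their own pace and stop on an object; "force" is the grip in N (left out, the last holds). Time passes only in rows, so rows that repeat a pose let the fingers close, or fill a call up. It gives the time, the measured TCP pose, the force and the opening at its end, in the units of the state.
- env.state(): the state, without advancing time (a new reading comes with each control period).
- env.grab_frame(name): name is "side" or "top"; returns a dict with "color" (480x640x3 uint8, red, green, blue), "K" (3x3 intrinsics, pixels), "D" ([k1, k2, p1, p2, k3] as OpenCV has them; the pictures are not rectified), "R" (3x3) and "t" (3): a world point X has camera coordinates R X + t. Camera axes: x right, y down, z forward; pixel columns grow to the right and rows downward; lengths in m; the calibration is good to about 2 mm. A picture is of the moment at which its call begins. There is no depth.
- env.close_job(): hands the job in, once; it reports no verdict.
Trained networks look in the newest picture that a camera, given by its name, has taken for a name from the list of things; names that differ only in an ending like _2 or _b are one class to them, and where a whole thing is asked for, a point or a joint stands for the part that bears it (a point fixed in the world has none). Each returns a list of dicts, best first, with "confidence" (0 to 1); they miss things now and then, are a little off and sometimes report something else, mostly with a low value. They report only what shows in the picture. A call takes as long as a camera call. They do not tell look-alikes from the thing itself.
- env.find_in(query, camera): "bbox" ([left, top, right, bottom] in pixels, round what is visible of it).
- env.mark_of(query, camera): "xy" ([column, row] in pixels: a listed point, or the origin of a listed thing).
The state is a dict: "t": time; "joint_pos": joint angles; "joint_velocities": joint speeds; "tau": joint torques, N m; "position": TCP position; "tool_rot": TCP orientation; "contact_force": force on the tool from outside, world axes, zero at the start; "torque": the same for the moment, N m; "width": finger opening in m.
Only numpy, scipy, OpenCV 4.12 (cv2) and the standard library are available. Lean on these libraries where they do the work, as an engineer would, in place of code of your own. Each camera call takes 0.05 s, during which the arm holds its last target.

## Task

Tidy the socket set away: stand each of the four short sockets scattered over the desk in the bin of the organiser tray that is bored for its size, upright with the hexagon opening up and right down on the bottom of the bore. The deep socket and the bit socket belong to another set: leave them standing where they are.

Things in the scene. Friction and masses are not known exactly. Their poses are not given: they have to be found in the camera images.
- socket_small_center (a point): The smallest of the four short steel sockets: a plain cylinder 19 mm across and 38 mm tall, loose, standing on its flat drive end with its hexagon opening up. The point is its centre, half-way up (19 mm above its underside); z is its long axis, pointing up. Grip it by its upper part: in its bin the lowest 16 mm are sunk and 22 mm stand out.
- socket_medium_center (a point): The medium of the four short steel sockets: a plain cylinder 26 mm across and 40 mm tall, loose, standing on its flat drive end with its hexagon opening up. The point is its centre, half-way up (20 mm above its underside); z is its long axis, pointing up. Grip it by its upper part: in its bin the lowest 16 mm are sunk and 24 mm stand out.
- socket_large_center (a point): The large of the four short steel sockets: a plain cylinder 33 mm across and 44 mm tall, loose, standing on its flat drive end with its hexagon opening up. The point is its centre, half-way up (22 mm above its underside); z is its long axis, pointing up. Grip it by its upper part: in its bin the lowest 16 mm are sunk and 28 mm stand out.
- socket_largest_center (a point): The largest of the four short steel sockets: a plain cylinder 40 mm across and 48 mm tall, loose, standing on its flat drive end with its hexagon opening up. The point is its centre, half-way up (24 mm above its underside); z is its long axis, pointing up. Grip it by its upper part: in its bin the lowest 16 mm are sunk and 32 mm stand out.
- bin_small_mouth (a point): Bin for the small socket: grey 57 mm square block fixed in the black tray, with a round bore 25 mm wide, 16 mm deep, its rim bevelled to 33 mm. Point: centre of the bore at the block's top face, 34 mm above the desk. The four bins touch side by side in one row along the point's y axis, 57 mm apart, in any order.
- bin_medium_mouth (a point): Bin for the medium socket: grey 57 mm square block fixed in the black tray, with a round bore 32 mm wide, 16 mm deep, its rim bevelled to 40 mm. Point: centre of the bore at the block's top face, 34 mm above the desk. x points across the row of bins, away from the robot, y along the row. Grip a socket across the row (fingers along x) to stay off the sockets next door.
- bin_large_mouth (a point): Bin for the large socket: grey 57 mm square block fixed in the black tray, with a round bore 39 mm wide, 16 mm deep, its rim bevelled to 47 mm. Point: centre of the bore at the block's top face, 34 mm above the desk. x points across the row. The tray is 100 mm by 238 mm with a 20 mm rim; a ratchet handle lies in its trough, 46 mm in front of the row's centre line, lower than the bins.
- bin_largest_mouth (a point): Bin for the largest socket: grey 57 mm square block fixed in the black tray, with a round bore 46 mm wide, 16 mm deep, its rim bevelled to 54 mm. Point: centre of the bore at the block's top face, 34 mm above the desk. x points across the row, y along it. z points up. Keep clear of the microscope: its head hangs behind the left end of the row, from 120 mm above the desk up.
- deep_socket_center (a point): Look-alike: a deep steel socket, 26 mm across like the medium one, but 78 mm tall, loose, standing on its end. It belongs to another set. The point is its centre, 39 mm above its underside.
- bit_socket_center (a point): Look-alike: a bit socket, a steel cylinder 26 mm across and 38 mm tall with a dark hexagon key 14 mm thick standing up out of its top to 65 mm in all, loose, standing on its end. It belongs to another set. The point lies on its axis 32.5 mm above its underside.
Not all that is in view belongs to the job. Leave any green or yellow look-alike of the part that bears socket_medium_center alone.

How it is judged:
At the end, for the whole second after the job is handed in: Each short socket stands in its own bin: its axis within 6 mm of the bore's centre, its underside within 3 mm of the bore's floor, upright within 0.12 rad, hexagon opening up, released and at rest; the deep socket and the bit socket stand upright within 20 mm of where they were (horizontal distance between socket_small_center and bin_small_mouth below 0.006 m and z of socket_small_center in the frame of bin_small_mouth below 0.006 m and angle between each of socket_small_center, socket_medium_center, socket_large_center, socket_largest_center's own z axis and vertical below 0.12 rad and linear speed of each of socket_small, socket_medium, socket_large, socket_largest below 0.02 m/s and horizontal distance between socket_medium_center and bin_medium_mouth below 0.006 m and z of socket_medium_center in the frame of bin_medium_mouth below 0.007 m and horizontal distance between socket_large_center and bin_large_mouth below 0.006 m and z of socket_large_center in the frame of bin_large_mouth below 0.009 m and horizontal distance between socket_largest_center and bin_largest_mouth below 0.006 m and z of socket_largest_center in the frame of bin_largest_mouth below 0.011 m and distance of each of deep_socket_center, bit_socket_center from where it was at the start of the episode below 0.02 m and angle between each of deep_socket_center, bit_socket_center's own z axis and vertical below 0.15 rad); the robot touches nothing.
It fails at once if the deep socket is moved more than 30 mm or knocked over (distance of deep_socket_center from where it was at the start of the episode above 0.03 m or angle between deep_socket_center's own z axis and vertical above 0.5 rad).
It fails at once if the bit socket is moved more than 30 mm or knocked over (distance of bit_socket_center from where it was at the start of the episode above 0.03 m or angle between bit_socket_center's own z axis and vertical above 0.5 rad).
It also fails if it takes over 109 s, if anything falls off the work surface, if the arm or the gripper's body presses on something with over 40 N, if the wrist force passes 120 N, or if a joint passes its speed limit or range.

## Working session

There is one attempt and no reset: what is moved stays moved. The work goes in short steps, Python scripts to look and compute and a tool call to move; the robot and the scene stay as the last step left them, time stands still between calls to the robot, and variables do not carry over. Pictures are saved under pics/ and viewed, and the job is handed in when it is done.

Besides the shell and the picture viewer there is one more tool, called after "Emit:" as name(argument=value, ...) on one line, values as JSON. step_arm: Moves the arm, as the interface text tells. Its arguments: {"type":"object","properties":{"series":{"type":"string"},"force":{"type":"number"}},"required":["series"]}

```bash
mkdir -p pics; python3 - <<'E'
from workcell import env
import cv2
s=env.state()
for k in s: print(k,s[k])
names="socket_small_center socket_medium_center socket_large_center socket_largest_center bin_small_mouth bin_medium_mouth bin_large_mouth bin_largest_mouth deep_socket_center bit_socket_center".split()
for c in ("top","side"):
    f=env.grab_frame(c); cv2.imwrite(f"pics/{c}0.png",f["color"][:,:,::-1])
    print(c,f["K"],f["D"],f["R"],f["t"])
    for n in names:
        print(n,[(d["xy"],round(d["confidence"],2)) for d in env.mark_of(n,c)][:4])
print(env.state()["t"])
E
```

```text
t 0.0
joint_pos [ 1.40807727e+00  3.59409787e-01  1.10722896e-02 -3.32457142e-04
 -1.22408321e+00 -2.88133785e-01]
joint_velocities [ 1.47605617e-03  8.53868679e-04  1.28141972e-03  8.05651446e-04
 -9.72626716e-04 -6.51048837e-05]
tau [ 1.29946145e-06 -5.83320308e+01  2.93410689e+01  6.93692297e+00
 -6.00228828e-03 -1.00832145e-05]
position [0.29392185 0.60712855 0.23035789]
tool_rot [-0.96240621  1.53254635 -1.53437715]
contact_force [-0.23033059  0.15488502  0.04331044]
torque [0.00714008 0.00284809 0.01478758]
width 0.08551828042336927
top [[553.70158055   0.         321.04104616]
 [  0.         553.70158055 241.1917157 ]
 [  0.           0.           1.        ]] [-0.03882479  0.          0.          0.          0.        ] [[ 0.02598704 -0.99962933  0.00811699]
 [-0.9960025  -0.02658521 -0.08527749]
 [ 0.08546167 -0.00586844 -0.99632418]] [-0.0841309   0.45237915  1.06818505]
socket_small_center [([436.9, 283.4], 0.46)]
socket_medium_center [([287.3, 213.6], 0.57), ([289.5, 260.4], 0.5), ([422.9, 314.3], 0.49), ([361.8, 204.1], 0.46)]
socket_large_center [([231.7, 195.0], 0.8)]

[... 605 characters left out ...]
[-0.20778397 -0.36019881 -0.90944084]
 [ 0.44005758  0.79591404 -0.41577657]] [-0.41926288  0.12385929  0.88428765]
socket_small_center [([352.5, 321.4], 0.64), ([232.6, 208.4], 0.61)]
socket_medium_center [([303.1, 320.0], 0.62), ([328.3, 240.8], 0.6), ([290.4, 247.2], 0.53), ([373.8, 264.2], 0.47)]
socket_large_center [([318.1, 218.5], 0.74)]
socket_largest_center [([329.4, 253.8], 0.79)]
bin_small_mouth [([232.8, 204.5], 0.75), ([280.0, 221.9], 0.24)]
bin_medium_mouth [([266.2, 217.2], 0.7), ([351.7, 321.0], 0.63)]
bin_large_mouth [([249.1, 213.3], 0.85)]
bin_largest_mouth []
deep_socket_center [([411.5, 320.1], 0.68), ([265.3, 218.8], 0.44)]
bit_socket_center [([348.6, 225.6], 0.69)]
1.1
```

```bash
python3 - <<'E'
import cv2
for c,(x0,x1,y0,y1) in {"top":(120,520,150,350),"side":(200,460,150,350)}.items():
    im=cv2.imread(f"pics/{c}0.png")
    k=2 if c=="top" else 3
    cv2.imwrite(f"pics/{c}0c.png",cv2.resize(im[y0:y1,x0:x1],None,fx=k,fy=k,interpolation=cv2.INTER_CUBIC))
E
```

```text
(no output)
```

View pics/top0.png

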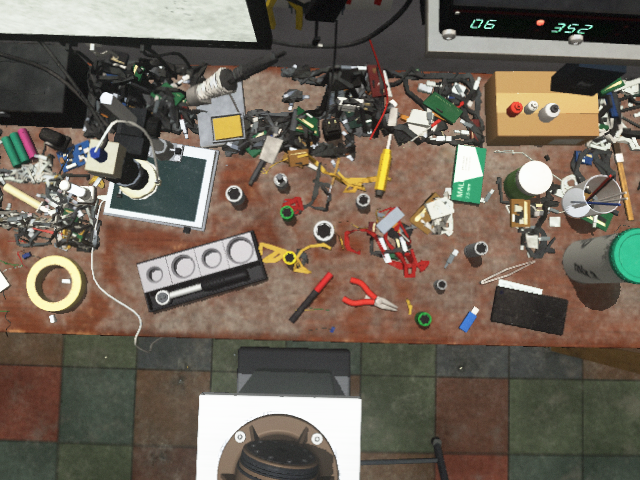

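View pics/top0c.png

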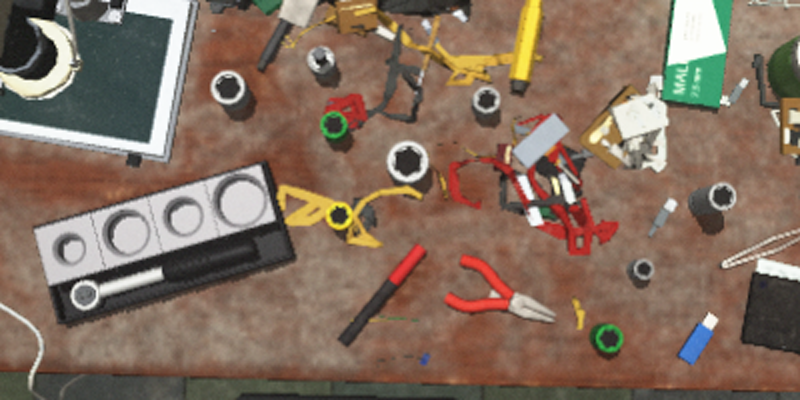

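View pics/side0.png

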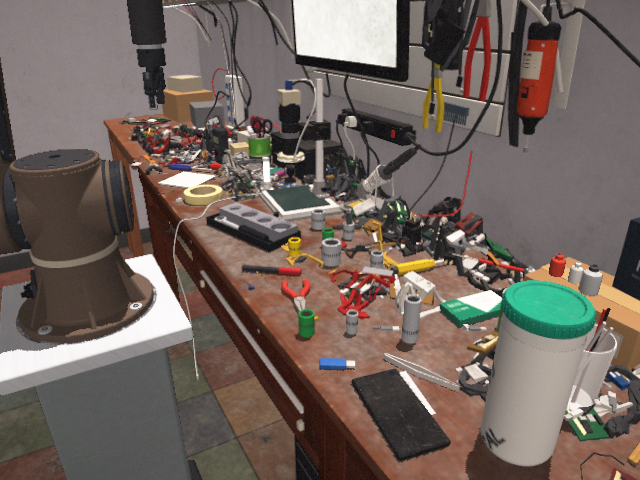

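View pics/side0c.png

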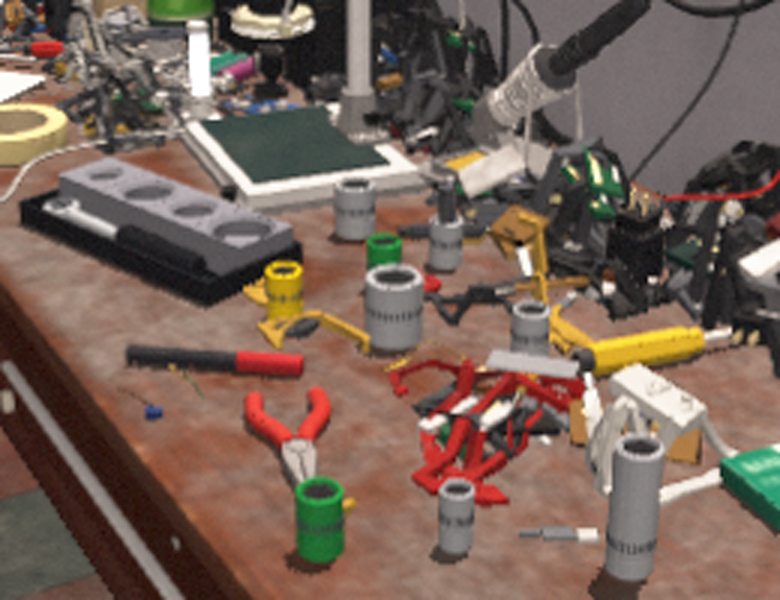

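```bash
cat > h.py <<'E'
import numpy as np, cv2
C={}
def setc(c,f): C[c]=[np.array(f[k],float) for k in "KDRt"]
def load():
    d=np.load("cal.npz"); 
    for c in("top","side"): C[c]=[d[c+k] for k in "KDRt"]
def proj(c,X):
    K,D,R,t=C[c]; return cv2.projectPoints(np.atleast_2d(np.asarray(X,float)),cv2.Rodrigues(R)[0],t,K,D)[0][:,0]
def back(c,p,z):
    K,D,R,t=C[c]; u=cv2.undistortPoints(np.array([[p]],float),K,D)[0,0]
    d=R.T@np.array([u[0],u[1],1]); o=-R.T@t; return o+d*(z-o[2])/d[2]
def circ(x,y,z,r,n=60):
    a=np.linspace(0,2*np.pi,n); return np.c_[x+r*np.cos(a),y+r*np.sin(a),0*a+z]
E
python3 - <<'E'
from workcell import env
from h import *
d={}
for c in("top","side"):
    f=env.grab_frame(c)
    for k in "KDRt": d[c+k]=np.array(f[k])
    cv2.imwrite(f"pics/{c}1.png",f["color"][:,:,::-1])
np.savez("cal.npz",**d); load()
# network centre marks (mid-height)
S={"small":([436.9,283.4],[352.5,321.4],.019),"medium":([361.8,204.1],[373.8,264.2],.020),"large":([231.7,195],[318.1,218.5],.022),"largest":([323.5,232.2],[329.4,253.8],.024),"deep":([475.6,247.7],[411.5,320.1],.039),"bit":([279.9,179.3],[348.6,225.6],.0325),
"bS":([152.,274.1],[232.8,204.5],.034),"bM":([211.8,258.2],[266.2,217.2],.034),"bL":([182.8,264.9],[249.1,213.3],.034),"bXL":([236.9,248.3],[280,221.9],.034)}
for n,(a,b,z) in S.items(): print(n,back("top",a,z).round(4),back("side",b,z).round(4))
E
```

```text
small [ 0.3775 -0.3014  0.019 ] [ 0.3783 -0.307   0.019 ]
medium [ 0.5301 -0.1508  0.02  ] [ 0.5246 -0.1605  0.02  ]
large [0.541  0.1066 0.022 ] [0.5436 0.1021 0.022 ]
largest [ 0.4719 -0.0765  0.024 ] [ 0.4668 -0.0823  0.024 ]
deep [ 0.4481 -0.3718  0.039 ] [ 0.4446 -0.3748  0.039 ]
bit [0.5729 0.0117 0.0325] [0.5711 0.0068 0.0325]
bS [0.3807 0.2526 0.034 ] [0.3853 0.2701 0.034 ]
bM [0.4146 0.1382 0.034 ] [0.4249 0.1467 0.034 ]
bL [0.4001 0.1938 0.034 ] [0.3987 0.1914 0.034 ]
bXL [0.4351 0.0904 0.034 ] [0.4413 0.1034 0.034 ]
```

```bash
cat > ov.py <<'E'
from h import *
load()
def crop(img,c,ctr,half,k,curves):
    x0,y0=int(ctr[0]-half),int(ctr[1]-half)
    p=cv2.resize(img[y0:y0+2*half,x0:x0+2*half],None,fx=k,fy=k,interpolation=cv2.INTER_CUBIC)
    for X,col in curves:
        q=((proj(c,X)-[x0,y0]+.5)*k-.5)*8
        cv2.polylines(p,[np.round(q).astype(int)],False,col,1,cv2.LINE_AA,3)
    return p
SZ={"small":(.019,.038),"medium":(.026,.040),"large":(.033,.044),"largest":(.040,.048),"deep":(.026,.078),"bit":(.026,.038)}
E
python3 - <<'E'
from ov import *
P={"small":(.3775,-.3035),"medium":(.528,-.155),"large":(.542,.105),"largest":(.470,-.079),"deep":(.4465,-.373),"bit":(.572,.009)}
for c in("top","side"):
    im=cv2.imread(f"pics/{c}1.png"); out=[]
    for n,(x,y) in P.items():
        d,h=SZ[n]
        out.append(crop(im,c,proj(c,[[x,y,h/2]])[0],22,6,[(circ(x,y,h,d/2),(0,0,255)),(circ(x,y,0,d/2),(255,0,0))]))
    cv2.imwrite(f"pics/ov_{c}.png",np.vstack([np.hstack(out[:3]),np.hstack(out[3:])]))
im=cv2.imread("pics/top1.png")
cv2.imwrite("pics/bins.png",cv2.resize(im[228:312,130:270],None,fx=5.7,fy=5.7,interpolation=cv2.INTER_CUBIC))
E
```

```text
(no output)
```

View pics/ov_top.png

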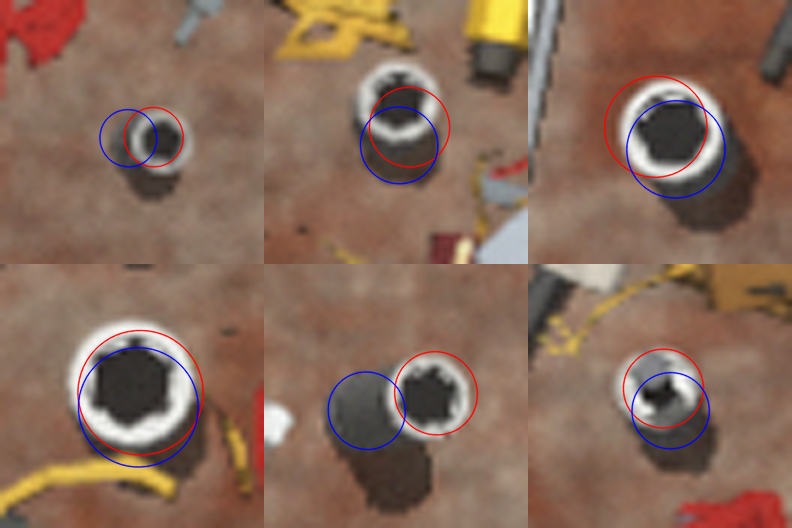

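View pics/ov_side.png

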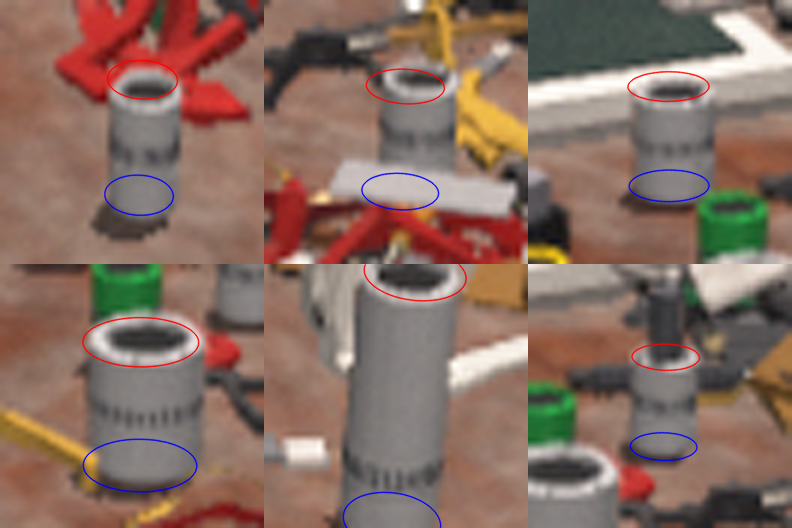

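View pics/bins.png

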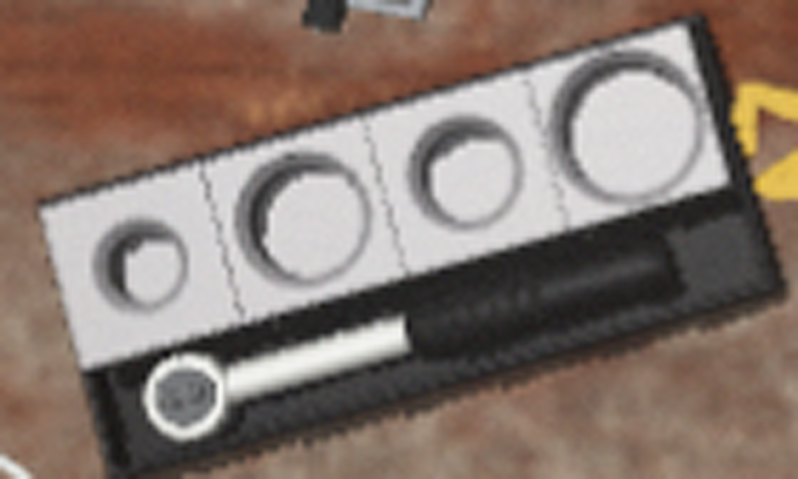

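```bash
python3 - <<'E'
from ov import *
from scipy.optimize import least_squares
P={"small":(.3775,-.3035),"medium":(.528,-.155),"large":(.542,.105),"largest":(.470,-.079),"deep":(.4465,-.373),"bit":(.572,.009)}
T={"small":(7,2),"medium":(-11,-25),"large":(17,2),"largest":(-7,-8),"deep":(-7,2),"bit":(-7,2)}
S={"small":(2,10),"medium":(16,-3),"large":(4,6),"largest":(5,-4),"deep":(2,3),"bit":(0,0)}
for n,(x,y) in P.items():
    z=SZ[n][1]
    pt=proj("top",[[x,y,z]])[0]+np.array(T[n])/6; ps=proj("side",[[x,y,z]])[0]+np.array(S[n])/6
    a=back("top",pt,z);b=back("side",ps,z)
    r=least_squares(lambda q:np.r_[proj("top",[[*q,z]])[0]-pt,proj("side",[[*q,z]])[0]-ps],(x,y))
    print(n,pt.round(1),ps.round(1),a[:2].round(4),b[:2].round(4),r.x.round(4),r.fun.round(2))
B={"S":(141,266),"L":(303,218),"M":(466,172),"XL":(627,128)}
q=[]
for n,p in B.items():
    X=back("top",np.array(p)/5.7+[130,228]-.41,.034); q.append(X[:2]); print(n,X.round(4))
q=np.array(q);print(np.linalg.norm(np.diff(q,axis=0),axis=1))
# rigid fit
k=np.arange(4)-1.5
r=least_squares(lambda v:(np.c_[v[0]+k*.057*np.cos(v[2]),v[1]+k*.057*np.sin(v[2])]-q).ravel(),[*q.mean(0),-1.3])
print(r.x,r.fun.round(4))
cv=[(np.c_[r.x[0]+kk*.057*np.cos(r.x[2]),r.x[1]+kk*.057*np.sin(r.x[2])][0].round(4)) for kk in k];print(cv)
u=np.array([np.cos(r.x[2]),np.sin(r.x[2])]);v=np.array([-u[1],u[0]]);c0=r.x[:2]
box=np.array([[*(c0+a*.114*u+b*.0285*v),.034] for a,b in[(-1,-1),(1,-1),(1,1),(-1,1),(-1,-1)]])
for c,ctr in(("top",(198,268)),("side",(255,220))):
    im=cv2.imread(f"pics/{c}1.png")
    cur=[(box,(0,255,0))]+[(circ(*p,.034,R),(0,0,255)) for p,R in zip(cv,(.0165,.0235,.02,.027))]
    cv2.imwrite(f"pics/binov_{c}.png",crop(im,c,ctr,70 if c=="top" else 50,4 if c=="top" else 5.6,cur))
im=np.hstack([cv2.resize(cv2.imread(f"pics/binov_{c}.png"),(400,400)) for c in("top","side")])
cv2.imwrite("pics/binov.png",im)
E
```

```text
small [441.3 283.7] [351.6 312.4] [ 0.3769 -0.3058] [ 0.3753 -0.3079] [ 0.3764 -0.3064] [ 0.32  0.27  0.06 -0.63]
medium [362.9 199.5] [376.7 253.4] [ 0.5361 -0.1513] [ 0.534  -0.1558] [ 0.536  -0.1522] [ 0.47  0.03 -0.22 -0.93]
large [233.6 193. ] [317.6 210.9] [0.5415 0.0995] [0.5401 0.0984] [0.5412 0.0995] [-0.01  0.14  0.16 -0.23]
largest [323.8 230.6] [330.8 241.8] [ 0.4725 -0.0767] [ 0.4732 -0.0771] [ 0.4728 -0.0769] [ 0.09 -0.15 -0.19  0.  ]
deep [481.  247.4] [414.  298.6] [ 0.4458 -0.3708] [ 0.446  -0.3744] [ 0.4465 -0.3724] [ 0.84 -0.34 -0.59 -0.68]
bit [279.9 179.6] [348.5 223. ] [0.5713 0.0113] [0.572 0.009] [0.5718 0.0107] [ 0.28 -0.28 -0.46 -0.24]
S [0.3805 0.2481 0.034 ]
L [0.3983 0.1938 0.034 ]
M [0.4154 0.1391 0.034 ]
XL [0.4318 0.085  0.034 ]
[0.05712859 0.05728915 0.05650632]
[ 0.4065135   0.16650467 -1.26636927] [ 0.0003 -0.     -0.0003 -0.0001 -0.0003  0.0002  0.0003 -0.0001]
[array([0.3809, 0.2481]), array([0.398 , 0.1937]), array([0.4151, 0.1393]), array([0.4321, 0.0849])]
```

View pics/binov.png

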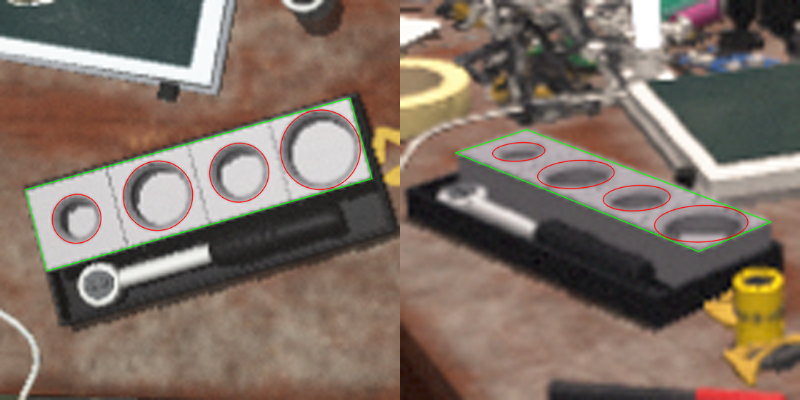

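```bash
python3 - <<'E'
from ov import *
from scipy.spatial.transform import Rotation as Ro
R=Ro.from_rotvec([-0.96240621,1.53254635,-1.53437715]).as_matrix();print(R.round(3))
x=R[:,0];print("tool x yaw",np.degrees(np.arctan2(x[1],x[0])))
for z in(.12,.2,.3): print(z,back("top",(140,180),z).round(3),proj("side",[back("top",(140,180),z)]).round(0))
E
```

```text
[[-0.436 -0.001  0.9  ]
 [-0.9   -0.002 -0.436]
 [ 0.002 -1.     0.   ]]
tool x yaw -115.83845979235608
0.12 [0.548 0.258 0.12 ] [[290. 164.]]
0.2 [0.533 0.231 0.2  ] [[289. 137.]]
0.3 [0.514 0.198 0.3  ] [[287.  99.]]
```

Emit:
step_arm(series="6 -45 0 0 0 -6 66;12 -90 0 0 0 -12 66;18 -135 0 0 0 -18 66;24 -180 0 0 0 -24 66;30 -225 0 0 0 -30 66;36 -270 0 0 0 -36 66;42 -315 0 0 0 -42 66;54 -360 0 0 0 -47 66;72 -402 0 0 0 -47 66;90 -444 0 0 0 -47 66", force=40)

```text
t: 2.2
position: [0.3843, 0.162, 0.232]
tool_rot: [-0.31, 2.06, -2.058]
contact_force: [0.3, 0.7, -0.1]
width: 0.0656
```

```bash
cat > st.py <<'E'
from workcell import env
import numpy as np,sys
from scipy.spatial.transform import Rotation as Ro
def show():
    s=env.state();R=Ro.from_rotvec(s["tool_rot"]).as_matrix();x=R[:,0]
    p=s["position"]*1000 if hasattr(s["position"],"shape") else np.array(s["position"])*1000
    print("t",s["t"],"p",p.round(1),"yaw",round(np.degrees(np.arctan2(x[1],x[0]))%180,1),"down",R[:,1].round(3),"w",round(s["width"]*1000,1),"F",np.round(s["contact_force"],1))
    if len(sys.argv)>2:
        print("delta mm",(np.array([float(a) for a in sys.argv[1:4]])-p).round(1))
show()
E
python3 st.py 473 -77 120
```

```text
t 2.2 p [384.3 162.  232. ] yaw 17.2 down [ 0.001  0.001 -1.   ] w 65.6 F [ 0.3  0.7 -0.1]
delta mm [  88.7 -239.  -112. ]
```

Emit:
step_arm(series="15 -40 0 0 0 0 66;30 -80 0 0 0 0 66;45 -120 -20 0 0 0 66;60 -160 -40 0 0 0 66;74 -200 -70 0 0 0 66;86 -232 -100 0 0 0 66;88.5 -239 -130 0 0 0 66;88.5 -239 -147 0 0 0 66;88.5 -239 -147 0 0 0 66;88.5 -239 -147 0 0 0 66")

```text
t: 3.2
position: [0.4729, -0.0755, 0.0847]
tool_rot: [-0.312, 2.06, -2.06]
contact_force: [0.5, 0.4, -0.1]
width: 0.0661
```

```bash
cat > look.py <<'E'
import sys
from ov import *
from workcell import env
n=sys.argv[1]; x,y,z=[float(a)/1000 for a in sys.argv[2:5]]; half=int(sys.argv[5]) if len(sys.argv)>5 else 40
o=[]
for c in("top","side"):
    f=env.grab_frame(c); o.append(crop(f["color"][:,:,::-1].copy(),c,proj(c,[[x,y,z]])[0],half,400/(2*half),[]))
cv2.imwrite(f"pics/{n}.png",np.hstack(o))
E
python3 look.py a1 473 -77 60; python3 st.py 473 -77 24
```

```text
t 3.3 p [473.6 -75.   85.6] yaw 17.2 down [ 0.002  0.    -1.   ] w 65.9 F [-0.   0.  -0.1]
delta mm [ -0.6  -2.  -61.6]
```

View pics/a1.png

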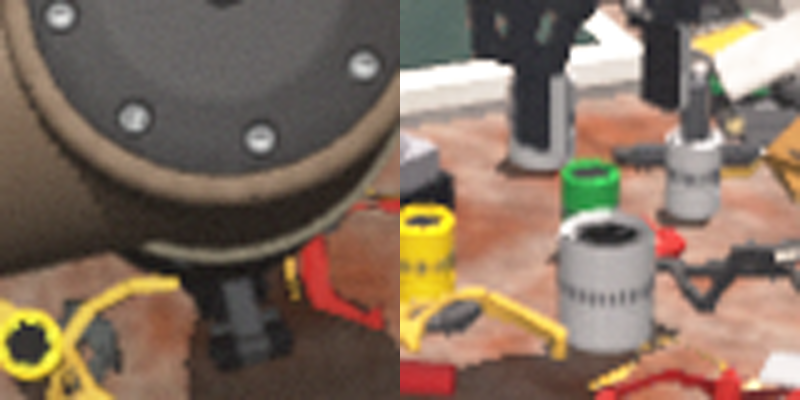

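Emit:
step_arm(series="0 -1 -20 0 0 0 66;0 -1.5 -40 0 0 0 66;0 -1.5 -55 0 0 0 66;0 -1.5 -62 0 0 0 66;0 -1.5 -62 0 0 0 66;0 -1.5 -62 0 0 0 30;0 -1.5 -62 0 0 0 30;0 -1.5 -62 0 0 0 30;0 -1.5 -62 0 0 0 30;0 -1.5 -62 0 0 0 30")

```text
t: 4.3
position: [0.4736, -0.0767, 0.0236]
tool_rot: [-0.309, 2.059, -2.059]
contact_force: [-1.3, 1.5, 4.9]
width: 0.0388
```

```bash
python3 look.py a2 473 -77 40; python3 st.py 432 85 44
```

```text
t 4.4 p [473.5 -76.7  23.5] yaw 17.2 down [ 0.002  0.    -1.   ] w 38.9 F [-1.   2.1  6.2]
delta mm [-41.5 161.7  20.5]
```

View pics/a2.png

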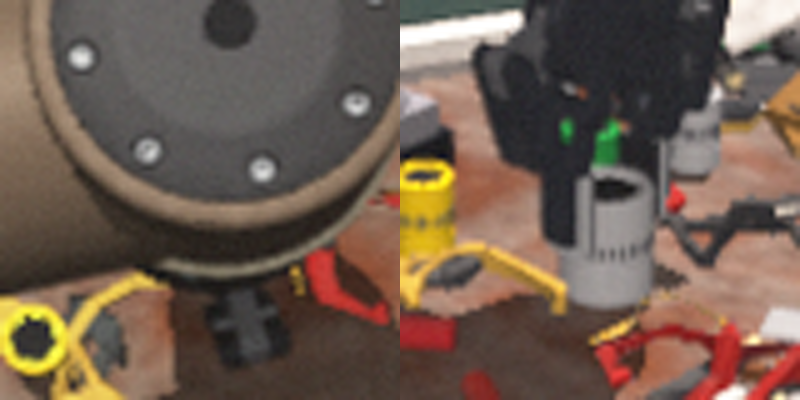

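Emit:
step_arm(series="0 0 10 0 0 0 30;0 0 35 0 0 0 30;0 0 65 0 0 0 30;-9 35 75 0 0 0 30;-19 75 75 0 0 0 30;-29 115 75 0 0 0 30;-38 148 75 0 0 0 30;-41 160 70 0 0 0 30;-41.4 161.6 60 0 0 0 30;-41.4 161.6 55 0 0 0 30")

```text
t: 5.4
position: [0.4306, 0.0843, 0.0766]
tool_rot: [-0.313, 2.06, -2.061]
contact_force: [-0.1, -0.3, -2.4]
width: 0.0386
```

```bash
python3 look.py a3 432 85 50; python3 st.py 432 85 43
```

```text
t 5.5 p [430.5  83.4  76.4] yaw 17.1 down [-0.002 -0.001 -1.   ] w 38.8 F [-0.5 -0.3 -2.5]
delta mm [  1.5   1.6 -33.4]
```

View pics/a3.png

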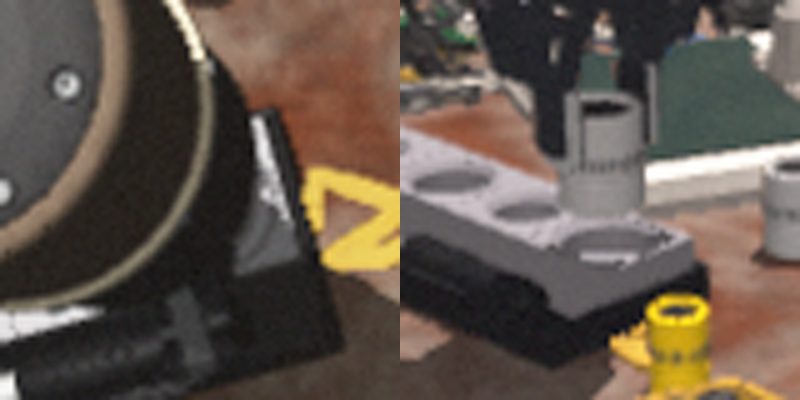

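Emit:
step_arm(series="1 1 -10 0 0 0 30;1 1 -18 0 0 0 30;1 1 -24 0 0 0 30;1 1 -29 0 0 0 30;1 1 -32 0 0 0 30;1 1 -33 0 0 0 30;1 1 -33 0 0 0 30;1 1 -33 0 0 0 30;1 1 -33 0 0 0 30;1 1 -33 0 0 0 30")

```text
t: 6.5
position: [0.4323, 0.0858, 0.0445]
tool_rot: [-0.311, 2.06, -2.06]
contact_force: [0.0, -0.2, -2.2]
width: 0.0388
```

```bash
python3 look.py a4 432 85 50; python3 st.py 432 85 43
```

```text
t 6.6 p [432.3  85.7  44.5] yaw 17.2 down [ 0.  0. -1.] w 38.5 F [-0.9 -0.6 -2.5]
delta mm [-0.3 -0.7 -1.5]
```

View pics/a4.png

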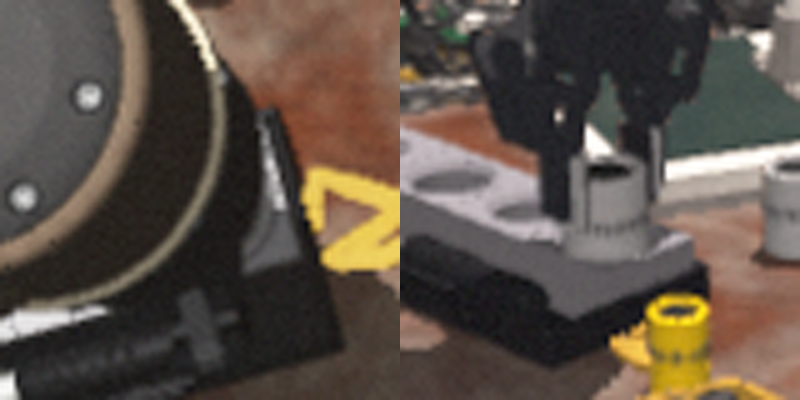

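Emit:
step_arm(series="0 0 -1 0 0 0 30;0 0 -2 0 0 0 30;0 0 -2 0 0 0 30;0 0 -2 0 0 0 60;0 0 -2 0 0 0 60;0 0 -2 0 0 0 60;0 0 10 0 0 0 60;0 0 40 0 0 0 60;0 0 80 0 0 0 60;0 0 90 0 0 0 60")

```text
t: 7.6
position: [0.4342, 0.0867, 0.1382]
tool_rot: [-0.305, 2.059, -2.055]
contact_force: [0.9, 0.7, -0.3]
width: 0.06
```

```bash
python3 look.py a5 432 85 50; python3 st.py 541.3 99.5 85
```

```text
t 7.7 p [433.4  86.4 136.3] yaw 17.2 down [ 0.004  0.003 -1.   ] w 60.1 F [ 0.1 -0.5 -1.6]
delta mm [107.9  13.1 -51.3]
```

View pics/a5.png

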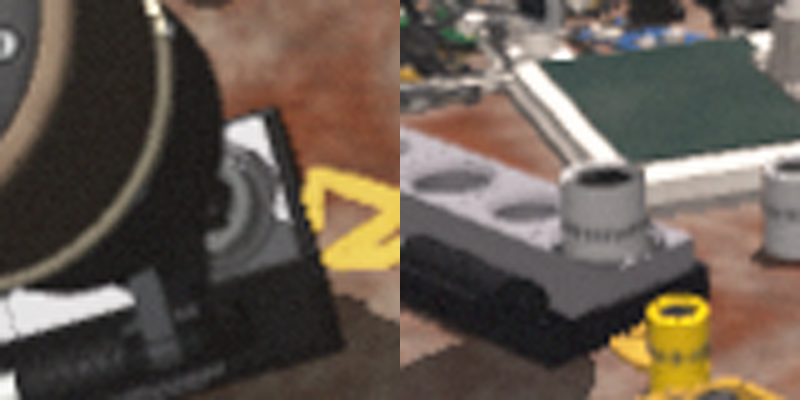

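```bash
python3 - <<'E'
from workcell import env
import cv2
for c in("top","side"):
    cv2.imwrite(f"pics/f_{c}.png",env.grab_frame(c)["color"][:,:,::-1])
E
```

```text
(no output)
```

View pics/f_top.png

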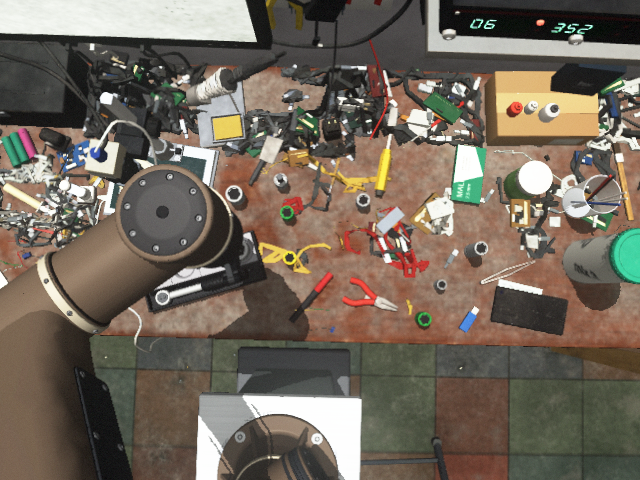

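View pics/f_side.png

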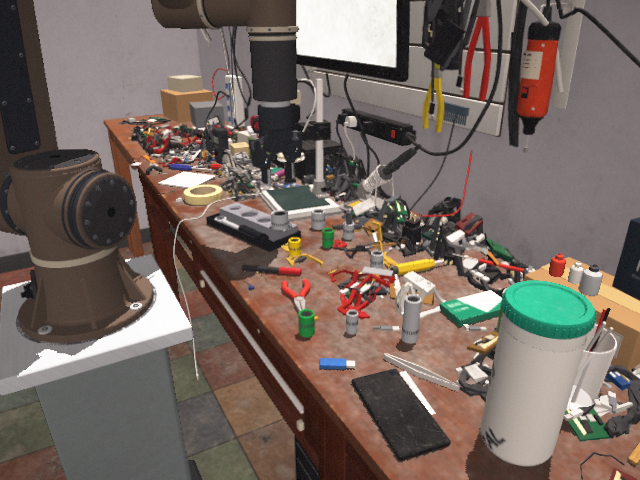

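```bash
python3 - <<'E'
from ov import *
from workcell import env
for z in(.3,.4,.45,.5,.55,.6): print(z,back("top",(162,212),z).round(3))
print(proj("side",[[.433,.086,z] for z in(.136,.3,.4,.5,.6)]).round(0))
print(proj("side",[[.548,.258,z] for z in(.1,.14,.2,.25,.3)]).round(0))
print(np.round(env.state()["joint_pos"],3))
im=cv2.imread("pics/side0.png");cv2.imwrite("pics/mic.png",cv2.resize(im[60:220,220:370],None,fx=4,fy=3.75,interpolation=cv2.INTER_CUBIC))
E
```

```text
0.3 [0.467 0.163 0.3  ]
0.4 [0.454 0.135 0.4  ]
0.45 [0.447 0.121 0.45 ]
0.5 [0.441 0.106 0.5  ]
0.55 [0.434 0.092 0.55 ]
0.6 [0.428 0.078 0.6  ]
[[278. 183.]
 [275. 109.]
 [273.  59.]
 [272.   6.]
 [269. -52.]]
[[291. 172.]
 [290. 157.]
 [290. 134.]
 [289. 115.]
 [288.  94.]]
[ 0.646  0.06  -0.621 -0.    -0.889 -0.346]
```

View pics/mic.png

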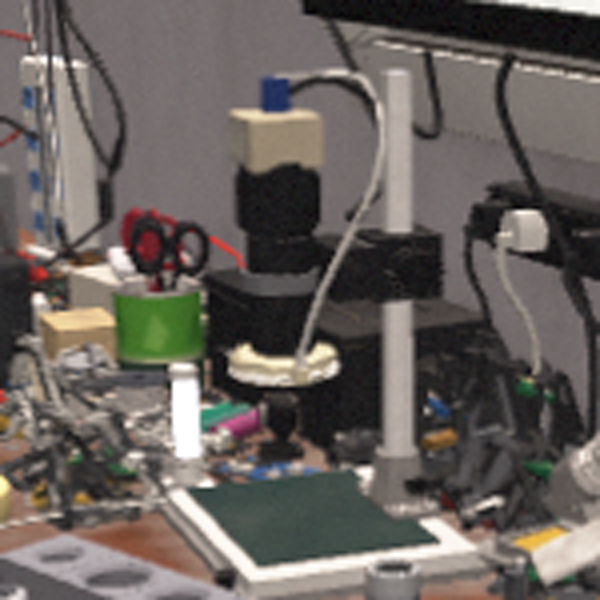

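Emit:
step_arm(series="15 2 0 0 0 0 60;35 4 0 0 0 0 60;60 7 0 0 0 0 60;85 10 0 0 0 0 60;102 12 0 0 0 0 60;107.5 13 -8 0 0 0 60;107.5 13 -16 0 0 0 60;107.5 13 -24 0 0 0 60;107.5 13 -28 0 0 0 60;107.5 13 -28 0 0 0 60")

```text
t: 8.8
position: [0.5387, 0.0983, 0.1055]
tool_rot: [-0.313, 2.06, -2.061]
contact_force: [0.1, 0.3, -0.2]
width: 0.0598
```

```bash
python3 - <<'E'
from workcell import env
import cv2,numpy as np
o=[env.grab_frame(c)["color"][:,:,::-1] for c in("top","side")]
cv2.imwrite("pics/b1.png",np.hstack([o[0][60:460,0:400],cv2.resize(o[1][0:260,150:410],(400,400))]))
print(np.round(env.state()["joint_pos"],3))
E
python3 st.py 541.3 99.5 22
```

```text
[ 0.538  0.268 -0.433  0.    -0.869 -0.238]
t 8.9 p [539.5  98.7 106.6] yaw 17.2 down [ 0.  0. -1.] w 60.1 F [ 0.7 -0.6  0.9]
delta mm [  1.8   0.8 -84.6]
```

View pics/b1.png

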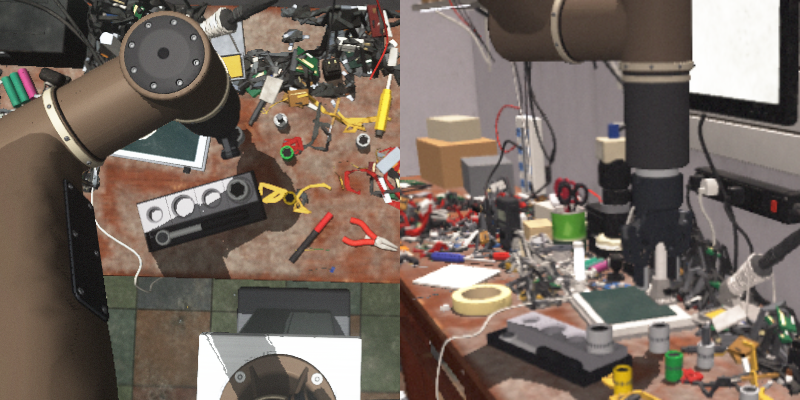

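Emit:
step_arm(series="1.5 0.8 -15 0 0 0 60;1.5 0.8 -35 0 0 0 60;1.5 0.8 -55 0 0 0 60;1.5 0.8 -72 0 0 0 60;1.5 0.8 -82 0 0 0 60;1.5 0.8 -84 0 0 0 60;1.5 0.8 -84 0 0 0 24;1.5 0.8 -84 0 0 0 24;1.5 0.8 -84 0 0 0 24;1.5 0.8 -84 0 0 0 24")

```text
t: 9.9
position: [0.5417, 0.0997, 0.0234]
tool_rot: [-0.31, 2.06, -2.059]
contact_force: [-1.9, 0.5, 6.0]
width: 0.0316
```

```bash
python3 look.py b2 541 99.5 40; python3 st.py 398 193.7 44
```

```text
t 10.0 p [541.7  99.7  23.4] yaw 17.2 down [ 0.001  0.001 -1.   ] w 31.8 F [-1.6  0.1  6.6]
delta mm [-143.7   94.    20.6]
```

View pics/b2.png

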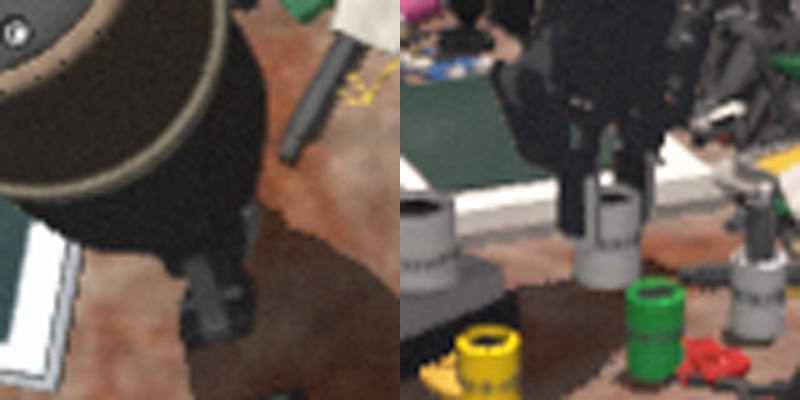

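Emit:
step_arm(series="0 0 12 0 0 0 24;0 0 35 0 0 0 24;-10 6 65 0 0 0 24;-40 26 78 0 0 0 24;-75 49 78 0 0 0 24;-108 71 78 0 0 0 24;-132 87 78 0 0 0 24;-143 93.5 70 0 0 0 24;-143.7 94 60 0 0 0 24;-143.7 94 56 0 0 0 24")

```text
t: 11.0
position: [0.3972, 0.1934, 0.078]
tool_rot: [-0.312, 2.06, -2.06]
contact_force: [-1.3, 0.6, -2.4]
width: 0.0314
```

```bash
python3 look.py b3 398 194 50; python3 st.py 398 193.7 42.4
```

```text
t 11.1 p [397.6 192.9  77.8] yaw 17.1 down [-0.001 -0.001 -1.   ] w 31.8 F [-0.1  0.2 -2.6]
delta mm [  0.4   0.8 -35.4]
```

View pics/b3.png

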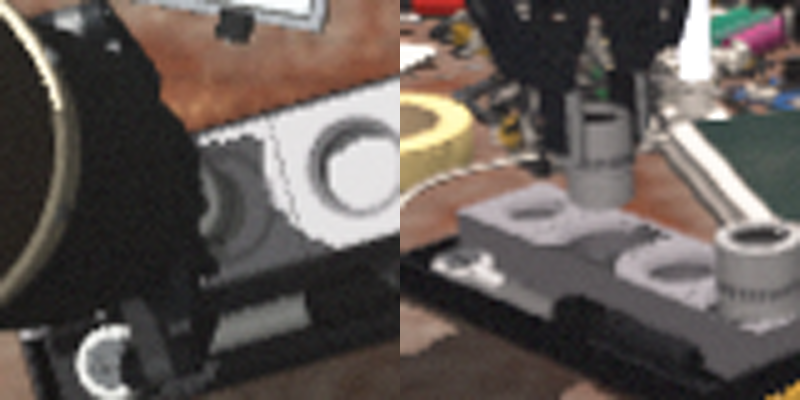

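Emit:
step_arm(series="0.3 0.6 -10 0 0 0 24;0.3 0.6 -20 0 0 0 24;0.3 0.6 -27 0 0 0 24;0.3 0.6 -32 0 0 0 24;0.3 0.6 -35 0 0 0 24;0.3 0.6 -36 0 0 0 24;0.3 0.6 -36 0 0 0 24;0.3 0.6 -36 0 0 0 24;0.3 0.6 -36 0 0 0 24;0.3 0.6 -36 0 0 0 24")

```text
t: 12.1
position: [0.3979, 0.1942, 0.0425]
tool_rot: [-0.311, 2.06, -2.06]
contact_force: [-0.1, -0.0, -1.5]
width: 0.0316
```

```bash
python3 look.py b4 398 194 50; python3 st.py 398 193.7 41.4
```

```text
t 12.2 p [397.8 194.1  42.5] yaw 17.2 down [ 0.  0. -1.] w 31.6 F [ 0.4 -0.1 -0.9]
delta mm [ 0.2 -0.4 -1.1]
```

View pics/b4.png

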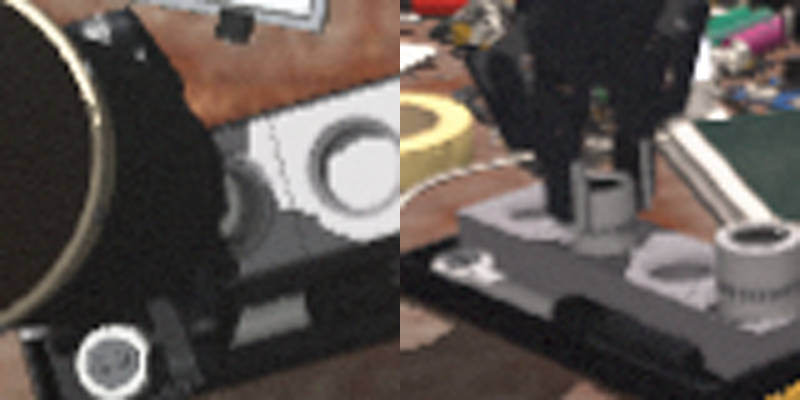

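Release and lift; next the medium socket.

Emit:
step_arm(series="0 0 -1 0 0 0 24;0 0 -1.5 0 0 0 24;0 0 -1 0 0 0 52;0 0 -1 0 0 0 52;0 0 -1 0 0 0 52;0 0 10 0 0 0 52;0 0 35 0 0 0 52;0 0 65 0 0 0 52;2 -30 80 0 0 0 52;5 -60 80 0 0 0 52")

```text
t: 13.2
position: [0.404, 0.1348, 0.1245]
tool_rot: [-0.309, 2.06, -2.055]
contact_force: [0.9, -0.2, -1.0]
width: 0.0521
```

```bash
python3 look.py b5 398 194 50; python3 st.py 536 -152.2 105
```

```text
t 13.3 p [402.3 131.9 122.7] yaw 17.1 down [ 0.     0.001 -1.   ] w 52.1 F [-0.1  0.4 -1. ]
delta mm [ 133.7 -284.1  -17.7]
```

View pics/b5.png

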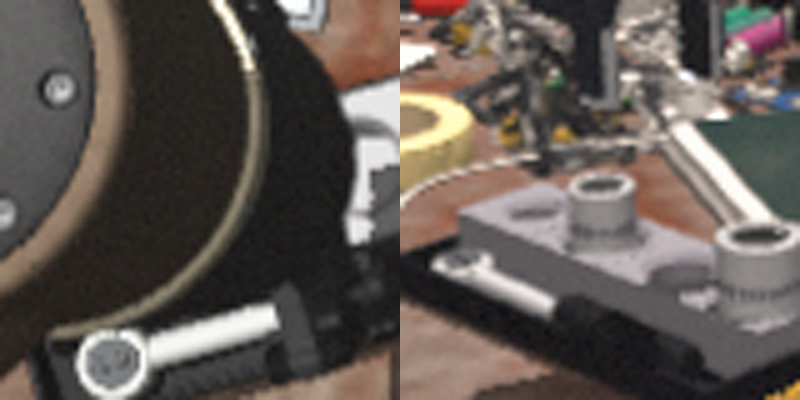

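Emit:
step_arm(series="18 -38 0 0 0 -5 46;38 -80 0 0 0 -10 46;58 -122 0 0 0 -15 46;78 -164 0 0 0 -20 46;98 -206 0 0 0 -22 46;116 -246 0 0 0 -22 46;130 -276 0 0 0 -22 46;133.5 -284.5 -10 0 0 -22 46;133.5 -284.5 -30 0 0 -22 46;133.5 -284.5 -40 0 0 -22 46")

```text
t: 14.3
position: [0.5352, -0.1504, 0.0802]
tool_rot: [-0.09, -2.177, 2.176]
contact_force: [-1.2, 0.3, 0.8]
width: 0.0456
```

```bash
python3 look.py c1 535.5 -152.5 50 40; python3 st.py 535.5 -152.5 20
```

```text
t 14.4 p [ 534.9 -149.9   80.5] yaw 175.2 down [-0.004 -0.    -1.   ] w 45.7 F [ 0.2  0.4 -0.7]
delta mm [  0.6  -2.6 -60.5]
```

View pics/c1.png

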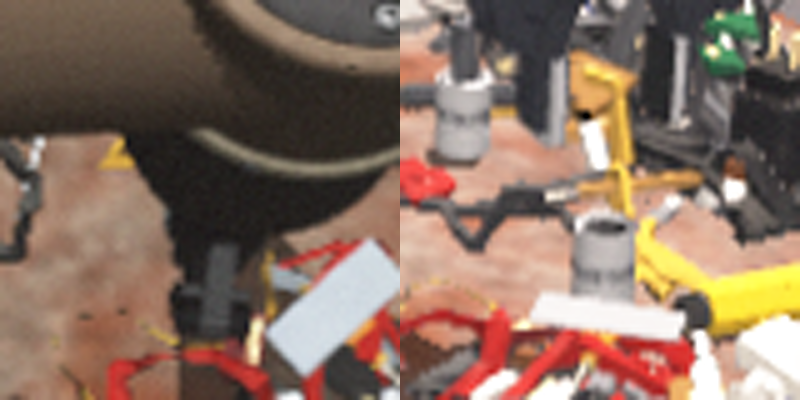

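Emit:
step_arm(series="0.5 -2.3 -12 0 0 0 46;0.5 -2.3 -26 0 0 0 46;0.5 -2.3 -40 0 0 0 46;0.5 -2.3 -52 0 0 0 46;0.5 -2.3 -58 0 0 0 46;0.5 -2.3 -60 0 0 0 46;0.5 -2.3 -60 0 0 0 46;0.5 -2.3 -60 0 0 0 46;0.5 -2.3 -60 0 0 0 46;0.5 -2.3 -60 0 0 0 46")

```text
t: 15.4
position: [0.5371, -0.1528, 0.0228]
tool_rot: [-0.093, -2.179, 2.179]
contact_force: [-0.1, -0.7, 0.1]
width: 0.0461
```

```bash
python3 look.py c2 535.5 -152.5 50 40; python3 st.py 535.5 -152.5 20
```

```text
t 15.5 p [ 536.9 -152.8   22.6] yaw 175.2 down [ 0.001  0.    -1.   ] w 46.1 F [-0.5  0.6  0.9]
delta mm [-1.4  0.3 -2.6]
```

View pics/c2.png

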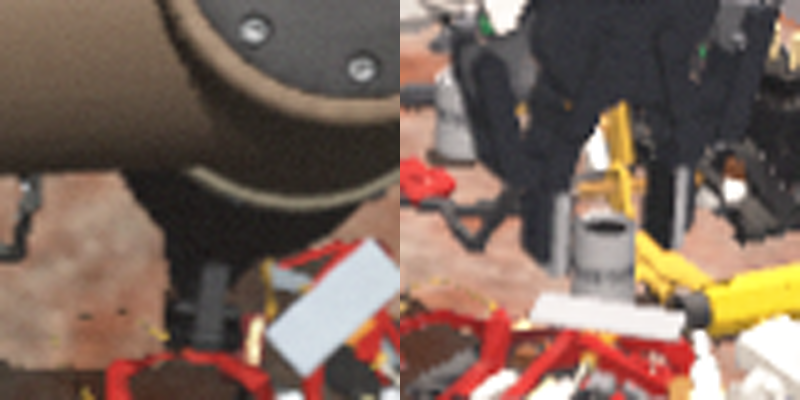

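Emit:
step_arm(series="-2 0 -1.5 0 0 0 46;-2 0 -1.5 0 0 0 40;-2 0 -1.5 0 0 0 34;-2 0 -1.5 0 0 0 30;-2 0 -1.5 0 0 0 26;-2 0 -1.5 0 0 0 18;-2 0 -1.5 0 0 0 18;-2 0 -1.5 0 0 0 18;-2 0 -1.5 0 0 0 18;-2 0 -1.5 0 0 0 18")

```text
t: 16.5
position: [0.5353, -0.1528, 0.0211]
tool_rot: [-0.093, -2.179, 2.179]
contact_force: [2.1, 0.1, 4.1]
width: 0.0247
```

```bash
python3 look.py c3 535.5 -152.5 50 40; python3 st.py 415.1 139.3 100
```

```text
t 16.6 p [ 535.3 -152.8   21.1] yaw 175.2 down [ 0.001 -0.    -1.   ] w 24.3 F [ 1.7 -0.3  4.8]
delta mm [-120.2  292.1   78.9]
```

View pics/c3.png

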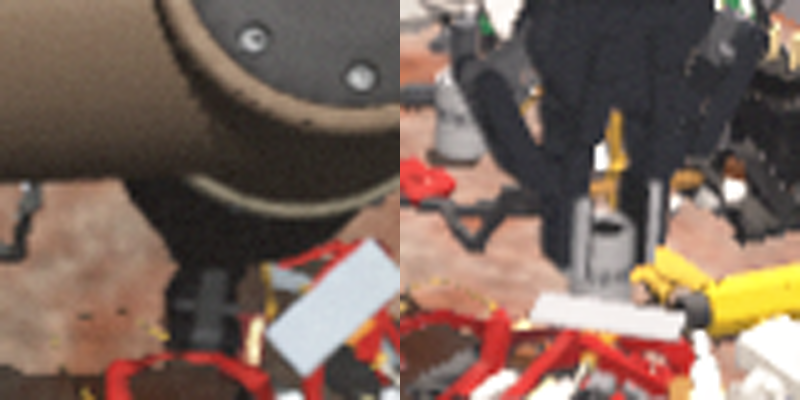

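Emit:
step_arm(series="0 0 12 0 0 0 18;0 0 40 0 0 0 18;0 0 75 0 0 0 18;-15 36 92 0 0 5 18;-32 78 92 0 0 10 18;-49 120 92 0 0 15 18;-66 162 92 0 0 20 18;-84 204 92 0 0 22.2 18;-101 246 92 0 0 22.2 18;-115 280 92 0 0 22.2 18")

```text
t: 17.6
position: [0.4178, 0.1284, 0.113]
tool_rot: [-0.316, 2.058, -2.059]
contact_force: [1.2, -0.2, -0.8]
width: 0.0247
```

Emit:
step_arm(series="-5 12 -2 0 0 0 18;-5 12 -15 0 0 0 18;-5 12 -30 0 0 0 18;-5 12 -40 0 0 0 18;-5 12 -40 0 0 0 18;-5 12 -40 0 0 0 18;-5 12 -40 0 0 0 18;-5 12 -40 0 0 0 18;-5 12 -40 0 0 0 18;-5 12 -40 0 0 0 18")

```text
t: 18.6
position: [0.4149, 0.1393, 0.0731]
tool_rot: [-0.314, 2.058, -2.058]
contact_force: [0.7, -0.4, -0.5]
width: 0.0245
```

```bash
python3 look.py c4 415 139 50 50; python3 st.py 415.1 139.3 40
```

```text
t 18.7 p [414.9 139.3  72.9] yaw 17.4 down [ 0.  0. -1.] w 24.7 F [ 0.5 -0.1 -0.9]
delta mm [  0.2   0.  -32.9]
```

View pics/c4.png

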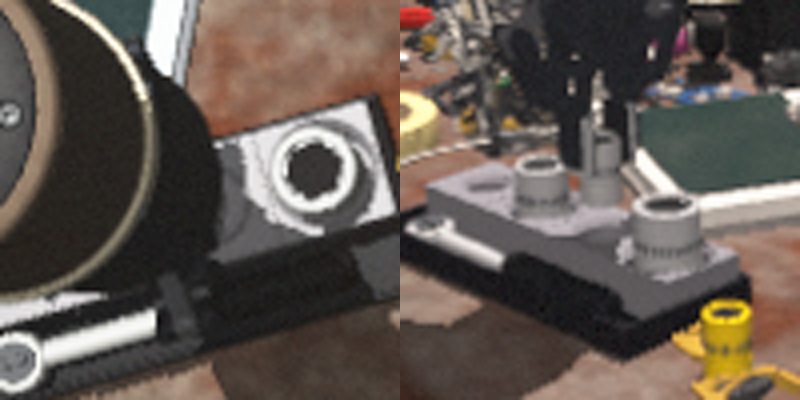

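Emit:
step_arm(series="0 0 -8 0 0 0 18;0 0 -16 0 0 0 18;0 0 -23 0 0 0 18;0 0 -28 0 0 0 18;0 0 -31 0 0 0 18;0 0 -33 0 0 0 18;0 0 -33 0 0 0 18;0 0 -33 0 0 0 18;0 0 -33 0 0 0 18;0 0 -33 0 0 0 18")

```text
t: 19.7
position: [0.4149, 0.1393, 0.04]
tool_rot: [-0.314, 2.058, -2.058]
contact_force: [0.5, -0.2, -1.4]
width: 0.0245
```

```bash
python3 look.py c5 415 139 50 50; python3 st.py 415.1 139.3 40
```

```text
t 19.8 p [414.9 139.3  40. ] yaw 17.4 down [ 0.  0. -1.] w 24.5 F [-1.2  0.1 -1.5]
delta mm [ 0.2 -0.   0. ]
```

View pics/c5.png

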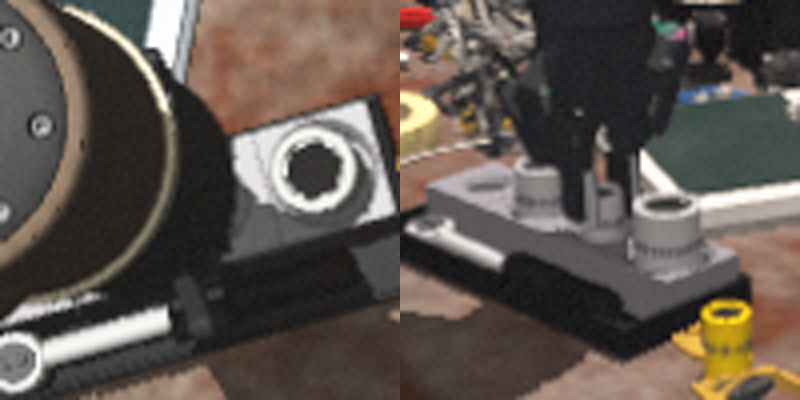

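Inserted. Release and head for the small socket.

Emit:
step_arm(series="0 0 -1 0 0 0 18;0 0 -1 0 0 0 44;0 0 -1 0 0 0 44;0 0 -1 0 0 0 44;0 0 10 0 0 0 44;0 0 35 0 0 0 44;0 0 65 0 0 0 44;2 -38 75 0 0 0 44;5 -80 75 0 0 0 44;5 -125 75 0 0 0 44")

```text
t: 20.8
position: [0.4202, 0.0136, 0.1155]
tool_rot: [-0.314, 2.057, -2.056]
contact_force: [0.5, 0.6, -0.5]
width: 0.0437
```

```bash
python3 look.py c6 415 139 50 50; python3 st.py 376.4 -306.4 80
```

```text
t 20.9 p [418.6  10.5 114.7] yaw 17.1 down [-0.001 -0.    -1.   ] w 43.8 F [ 0.1 -0.2  0.1]
delta mm [ -42.2 -316.9  -34.7]
```

View pics/c6.png

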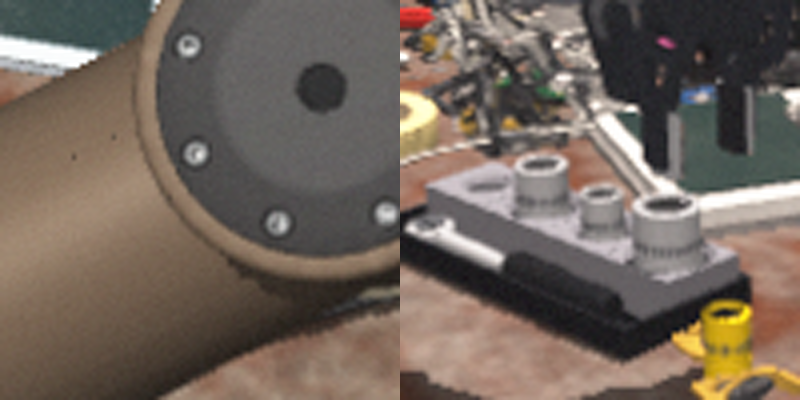

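Emit:
step_arm(series="0 -35 0 0 0 0 44;0 -75 0 0 0 0 44;-2 -118 0 0 0 0 44;-6 -162 0 0 0 0 44;-14 -205 0 0 0 0 44;-25 -245 0 0 0 0 44;-35 -282 0 0 0 0 44;-41 -308 -5 0 0 0 44;-42 -316.5 -20 0 0 0 44;-42 -316.5 -35 0 0 0 44")

```text
t: 21.9
position: [0.3778, -0.3035, 0.0794]
tool_rot: [-0.312, 2.059, -2.06]
contact_force: [-0.1, 1.0, -0.2]
width: 0.0441
```

```bash
python3 look.py d1 376 -306 40 40; python3 st.py 376.4 -306.4 20
```

```text
t 22.0 p [ 376.4 -302.    78. ] yaw 17.3 down [-0.003  0.001 -1.   ] w 43.6 F [-0.5  0.  -0.2]
delta mm [  0.   -4.4 -58. ]
```

View pics/d1.png

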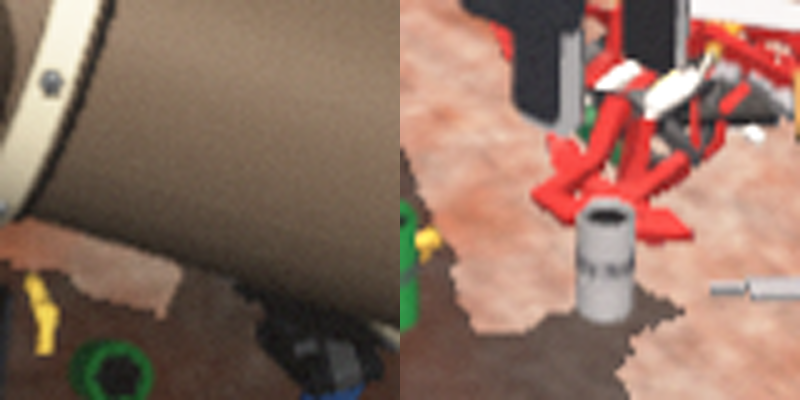

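Emit:
step_arm(series="0 -3.5 -5 0 0 0 44;0 -3.5 -12 0 0 0 44;0 -3.5 -22 0 0 0 44;0 -3.5 -34 0 0 0 44;0 -3.5 -46 0 0 0 44;0 -3.5 -54 0 0 0 44;0 -3.5 -58 0 0 0 44;0 -3.5 -58 0 0 0 44;0 -3.5 -58 0 0 0 44;0 -3.5 -58 0 0 0 44")

```text
t: 23.0
position: [0.3782, -0.3059, 0.0222]
tool_rot: [-0.314, 2.057, -2.058]
contact_force: [0.5, 0.8, 0.4]
width: 0.0444
```

```bash
python3 look.py d2 376 -306 40 40; python3 st.py 376.4 -306.4 20
```

```text
t 23.1 p [ 378.1 -305.8   22.2] yaw 17.4 down [ 0.001 -0.    -1.   ] w 44.0 F [-0.8 -0.8  0.2]
delta mm [-1.7 -0.6 -2.2]
```

View pics/d2.png

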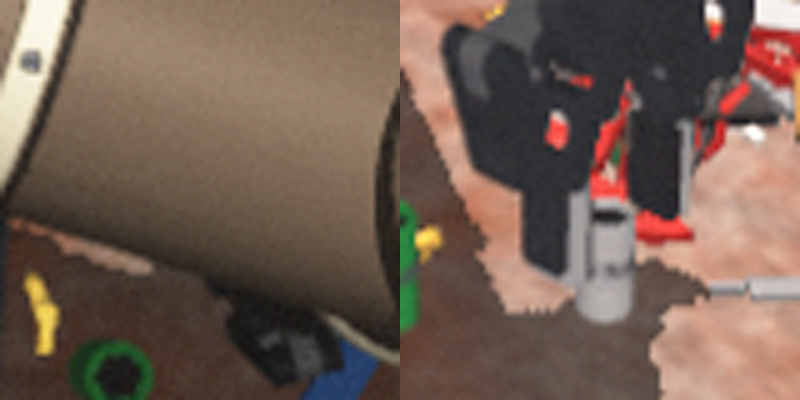

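Emit:
step_arm(series="-1 0 -1.5 0 0 0 44;-1 0 -1.5 0 0 0 36;-1 0 -1.5 0 0 0 30;-1 0 -1.5 0 0 0 24;-1 0 -1.5 0 0 0 20;-1 0 -1.5 0 0 0 11;-1 0 -1.5 0 0 0 11;-1 0 -1.5 0 0 0 11;-1 0 -1.5 0 0 0 11;-1 0 -1.5 0 0 0 11")

```text
t: 24.1
position: [0.3767, -0.3058, 0.0204]
tool_rot: [-0.315, 2.058, -2.058]
contact_force: [-1.8, -0.6, 3.0]
width: 0.0173
```

```bash
python3 look.py d3 376 -306 40 40; python3 st.py 380.9 248.1 40
```

```text
t 24.2 p [ 376.8 -305.8   20.4] yaw 17.4 down [ 0. -0. -1.] w 17.1 F [-1.1 -0.6  4. ]
delta mm [  4.1 553.9  19.6]
```

View pics/d3.png

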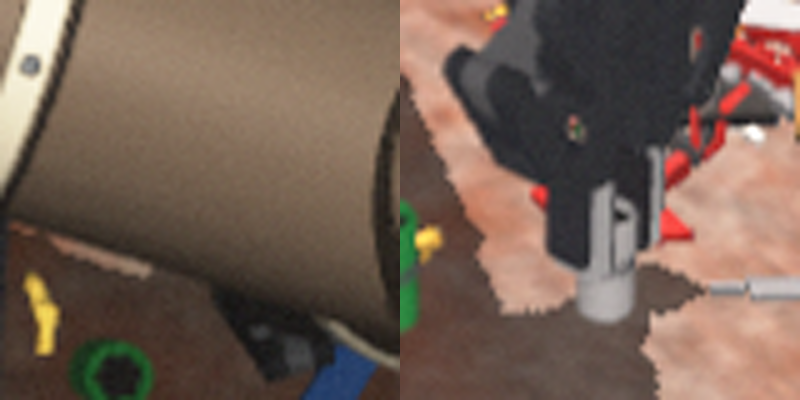

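Emit:
step_arm(series="0 0 12 0 0 0 11;0 0 40 0 0 0 11;4 10 75 0 0 0 11;12 35 100 0 0 0 11;22 72 105 0 0 0 11;32 114 105 0 0 0 11;42 156 105 0 0 0 11;50 198 105 0 0 0 11;55 241 105 0 0 0 11;57 284 105 0 0 0 11")

```text
t: 25.2
position: [0.434, -0.0198, 0.1252]
tool_rot: [-0.314, 2.058, -2.058]
contact_force: [1.1, -0.3, -1.0]
width: 0.0172
```

Emit:
step_arm(series="-2 43 0 0 0 0 11;-6 86 0 0 0 0 11;-12 128 0 0 0 0 11;-20 170 0 0 0 0 11;-32 210 0 0 0 0 11;-44 245 0 0 0 0 11;-52 266 -5 0 0 0 11;-53 270 -20 0 0 0 11;-53 270 -40 0 0 0 11;-53 270 -50 0 0 0 11")

```text
t: 26.2
position: [0.38, 0.248, 0.0738]
tool_rot: [-0.317, 2.057, -2.06]
contact_force: [-0.5, -0.2, -0.4]
width: 0.0169
```

```bash
python3 look.py d4 381 248 50 50; python3 st.py 380.9 248.1 39
```

```text
t 26.3 p [380.1 247.3  73.9] yaw 17.4 down [-0.002 -0.003 -1.   ] w 17.3 F [ 0.2 -0.2 -0.9]
delta mm [  0.8   0.8 -34.9]
```

View pics/d4.png

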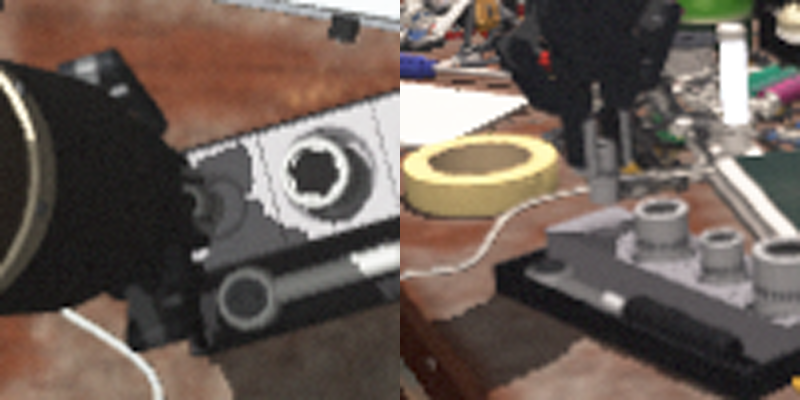

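Emit:
step_arm(series="0.5 0.5 -8 0 0 0 11;0.5 0.5 -16 0 0 0 11;0.5 0.5 -23 0 0 0 11;0.5 0.5 -29 0 0 0 11;0.5 0.5 -33 0 0 0 11;0.5 0.5 -34.5 0 0 0 11;0.5 0.5 -34.5 0 0 0 11;0.5 0.5 -34.5 0 0 0 11;0.5 0.5 -34.5 0 0 0 11;0.5 0.5 -34.5 0 0 0 11")

```text
t: 27.3
position: [0.3814, 0.2489, 0.041]
tool_rot: [-0.314, 2.058, -2.058]
contact_force: [-0.0, 0.3, 0.3]
width: 0.0175
```

```bash
python3 look.py d5 381 248 50 50; python3 st.py 380.9 248.1 39
```

```text
t 27.4 p [381.3 248.8  40.9] yaw 17.4 down [ 0.  0. -1.] w 17.5 F [-0.5 -0.1  0.1]
delta mm [-0.4 -0.7 -1.9]
```

View pics/d5.png

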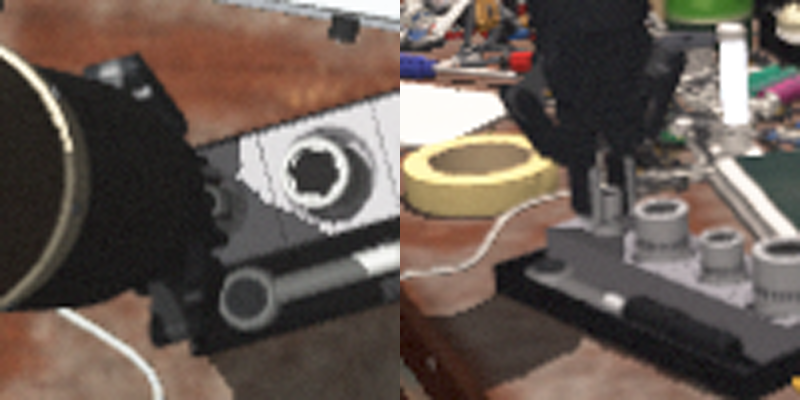

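Emit:
step_arm(series="0 -0.5 -1 0 0 0 11;0 -0.5 -2 0 0 0 11;0 -0.5 -1.5 0 0 0 36;0 -0.5 -1.5 0 0 0 36;0 -0.5 -1.5 0 0 0 36;0 -0.5 12 0 0 0 36;0 0 40 0 0 0 36;0 0 75 0 0 0 36;-4 35 95 0 0 0 36;-10 80 100 0 0 0 36")

```text
t: 28.4
position: [0.3721, 0.3298, 0.1441]
tool_rot: [-0.309, 2.062, -2.054]
contact_force: [0.7, 1.3, -0.3]
width: 0.036
```

Emit:
step_arm(series="-6 45 10 0 0 0 36;-12 90 20 0 0 0 36;-18 135 20 0 0 0 36;-24 180 20 0 0 0 36;-30 225 20 0 0 0 36;-36 260 20 0 0 0 36;-40 280 20 0 0 0 36;-40 280 20 0 0 0 36;-40 280 20 0 0 0 36;-40 280 20 0 0 0 36")

```text
t: 29.4
position: [0.3314, 0.6079, 0.1607]
tool_rot: [-0.314, 2.058, -2.059]
contact_force: [0.1, -0.3, 0.3]
width: 0.0358
```

```bash
python3 st.py; python3 - <<'E'
from ov import *
from workcell import env
B={"small":(.3809,.2481),"large":(.398,.1937),"medium":(.4151,.1393),"largest":(.4321,.0849)}
o=[]
for c in("top","side"):
    f=env.grab_frame(c); im=f["color"][:,:,::-1].copy(); cv2.imwrite(f"pics/e_{c}.png",im)
    cur=[(circ(*p,.018+SZ[n][1],SZ[n][0]/2),(0,0,255)) for n,p in B.items()]
    o.append(crop(im,c,(198,265) if c=="top" else (255,215),70 if c=="top" else 50,400/(140 if c=="top" else 100),cur))
    for n in("small","medium","large","largest"): print(c,n,[(np.round(d["xy"],1),round(d["confidence"],2)) for d in env.mark_of(f"socket_{n}_center",c)][:3], proj(c,[[*B[n],.018+SZ[n][1]/2]])[0].round(1))
    for n,p in{"deep":(.4465,-.3724,.039),"bit":(.5718,.0107,.0325)}.items(): print(n,[(np.round(d["xy"],1),round(d["confidence"],2)) for d in env.mark_of(f"{n}_socket_center",c)][:2],"start: see above")
cv2.imwrite("pics/e1.png",np.hstack(o))
E
```

```text
t 29.4 p [331.4 607.9 160.7] yaw 17.3 down [-0. -0. -1.] w 35.8 F [ 0.1 -0.3  0.3]
top small [(array([277.7, 181. ]), 0.73), (array([153.4, 271.7]), 0.41)] [153.9 274. ]
top medium [(array([210.7, 258.2]), 0.77), (array([289.3, 257.2]), 0.68), (array([423.4, 315.7]), 0.57)] [210.8 257.8]
top large [(array([181.6, 266.8]), 0.75)] [182.  265.9]
top largest [(array([242.5, 250.4]), 0.74)] [239.1 249.6]
deep [(array([473.6, 246.6]), 0.53)] start: see above
bit [(array([277.6, 182.7]), 0.51)] start: see above
side small [(array([235.2, 205.2]), 0.4)] [234.1 206.4]
side medium [(array([304.4, 320.9]), 0.84), (array([327.5, 239.2]), 0.62), (array([262.8, 220.3]), 0.61)] [263.6 217.4]
side large [(array([249.5, 212.2]), 0.36)] [248.3 210.8]
side largest [(array([281.1, 221.2]), 0.68), (array([348.8, 225.8]), 0.21)] [279.7 222.2]
deep [(array([412.8, 322.7]), 0.82), (array([247.6, 213.6]), 0.7)] start: see above
bit [(array([348.5, 226.6]), 0.64)] start: see above
```

View pics/e1.png

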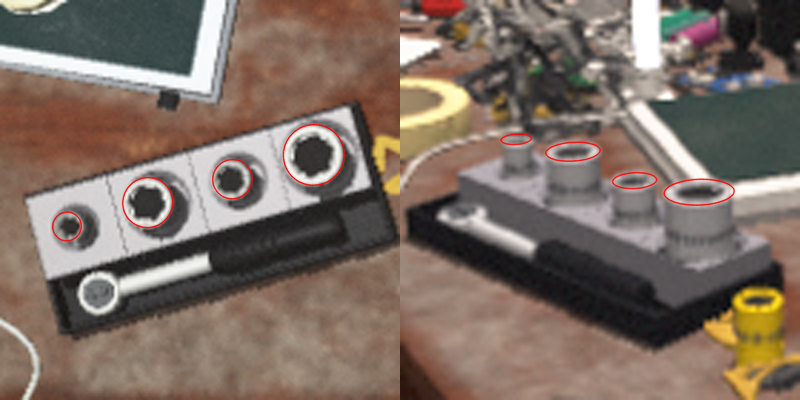

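View pics/e_top.png

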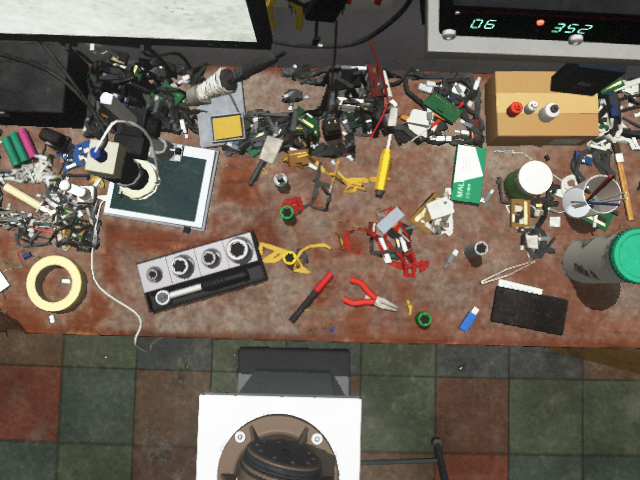

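View pics/e_side.png

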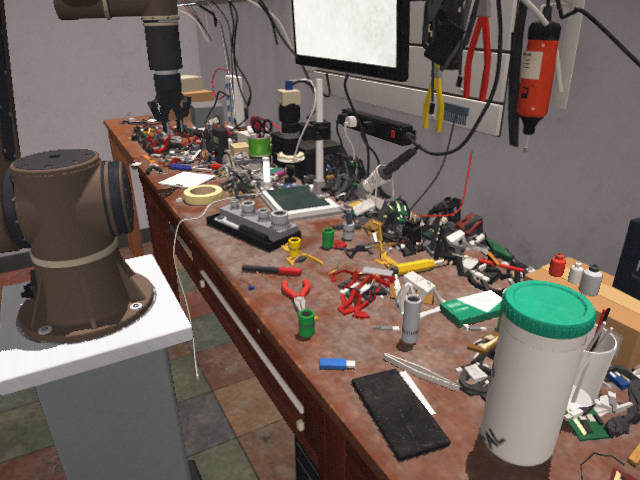

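The red rims predicted for fully seated sockets fall on all four socket tops in both views. The deep socket (481,247) and bit socket (280,182) are unmoved, and the arm is clear at the left. Handing in.

```bash
python3 -c "
from workcell import env
print(env.close_job())"
```

```text
the job is handed in; nothing more can be done
None
```

I put all four short sockets in their own bins, hexagon opening up, and handed the job in at about 30 s of the 109 s limit. `close_job` reports no verdict.

- **Last check:** I drew the rims expected for fully seated sockets over the final pictures. In both cameras they fell on the actual socket tops, to about a pixel (2 mm).
- **Other set:** the deep socket and the bit socket stand where they were at the start.
- **Robot:** the arm is clear of everything. The largest wrist force I read, at the end of the moves and in between, was about 7 N.
- **Disagreements:** the network's centre marks mostly agreed with the expected positions. It was about 3 px off on the largest socket in the top view. It also named wrong objects in places, taking the bit socket for the small socket and the green and yellow look-alikes for the medium one. I settled each of these from the pictures.

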